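# Set the gluing jig's gap with its knurled wheel

## Robot

A 6-joint arm with a two-finger parallel gripper is mounted at the origin on the work surface. World frame = base frame: x ahead of the robot, y to its left, z up, the work surface at z = 0. Lengths are in mm, angles in rad, forces in N, time in s.
With the tool pointing down it reaches from about 350 to 775 mm from the base axis. Payload 7.3 kg.
Tool frame: the origin (TCP) lies on the centre line of the jaws, within the pads' length; the fingertips stand 17 mm ahead of it and the grasp point (between the pads) lies 2 mm behind it; z points along the fingers, y is the line along which they close (so a half turn about z gives the same grasp; the last joint's range is limited). The gripper opens to 92 mm and grips with 3 to 60 N. Pads are 19 mm wide; open, the fingers measure 130 mm over their backs; the gripper's body (75 mm by 190 mm) begins 47 mm behind the grasp point.
Start: joints at [1.032, 0.342, 1.524, -0, 1.275, -0.146], TCP at [200.944, 485.041, 243.741] pointing down, gripper open.
Joint ranges: [-2.53, 2.53], [-0.77, 2.02], [0.04, 2.7], [-1, 4.14], [0.28, 2.66], [-3.11, 3.11]. Speed limits (rad/s): [2.57, 2.57, 3.14, 3.14, 3.14, 3.14].

## Interface

Orientations are given as [roll, pitch, yaw] about the fixed x, y, z axes, in that order (R = Rz(yaw) Ry(pitch) Rx(roll)).
In Python, from plant import bot gives the robot as it stands. The module is installed in compiled form; this text tells all that it offers.
- The arm moves only by the shell command python3 -m pendant 'ROWS'. ROWS is JSON, a list of rows, each a list of 3 entries, a list of its own where there are three numbers: the shift along the world's x, y, z as a fraction of full scale, then the turn, a rotation vector about the world's x, y, z as a fraction of full scale, then the opening, from -1 (shut) to 1 (fully open), so that 0 is half open. In form: [[[tx, ty, tz], [rx, ry, rz], claw], ...]. A call has exactly 10 rows; each row shifts and turns the commanded pose from where the row before left it; what a row does not reach is not made up. Full scale, the value 1, is 30 mm for a shift and 0.12 rad for a turn. A row lasts 1/12 s, in which the tool goes at most 41.7 mm and 7.16 degrees, less where a joint would pass 70% of its speed; a pose out of reach is approached as far as the arm can. A call with a number of a shift or a turn outside -1 to 1 is refused whole. A call with a gripper value outside its range is refused whole. The fingers move at their own pace and stop on an object; the grip force is fixed at half the most. Time passes only in rows, so rows that do not move let the fingers close, or fill a call up. It gives the time, the measured TCP pose, the force, the opening and the grip force at its end, in the units of the state.
- bot.get_obs(): the state, without advancing time (a new reading comes with each control period).
- bot.capture(name): name is "scene" or "top" or "wrist"; returns the picture (480x640x3 uint8, blue, green, red); there is no depth.
- bot.camera_params(name): a dict with "fovy" (degrees; the focal length in pixels is half the picture's height over the tangent of half this angle, whatever the lens; pixels are square), "cx", "cy" (the principal point, pixels), "camera_from_world" (4x4, takes a point from world to camera coordinates). Camera axes: x right, y down, z forward; pixel columns grow to the right and rows downward; lengths in mm; the calibration is good to about 2 mm. A picture is of the moment at which its call begins: read the wrist's pose just before it. camera_params takes no time and is no camera call; for the wrist camera it gives the pose at the moment of the call.
- bot.close_job(): hands the job in; it is judged then, once.
The state is a dict: "time": time; "joint_positions": joint angles; "dq": joint speeds; "tau": joint torques, N m; "tool_pos": TCP position; "tcp_rot": TCP orientation; "contact_force": force on the tool from outside, world axes, zero at the start; "moment": the same for the moment, N m; "grip_width": finger opening in mm; "finger_force": force on a finger pad.
Only numpy, scipy, OpenCV 4.12 (cv2) and the standard library are available. Lean on these libraries where they do the work, as an engineer would, in place of code of your own. Each camera call takes 0.05 s, during which the arm holds its last target. There are 200 camera calls.

## Task

Set the gap of the gluing jig for the next game boards: with a fingertip on top of the knurled wheel, roll it stroke by stroke so that the jaw closes towards the fence until the jaw's orange pointer stands inside the green band of the gauge plate, then take the hand away. Move the jaw only by rolling the wheel: never push the jaw itself, grip nothing, and leave the sanding block, glue bottle, paint can and game board where they are.

Things in the scene. Friction and masses are not known exactly. Their poses are not given: they have to be found in the camera images.
- wheel_axle (a point): Centre of the knurled wheel; x points level from the wheel to the fence, y along the axle, z up. Steel wheel of 32 ridges (every eighth brass), radius 34 mm over the ridges, 28 mm wide; axle 50 mm and wheel top 84 mm above the table. Two blue cheeks flank it (80 mm long, outer faces 27 mm either side of its middle, top 70 mm above the table at the axle, 52 mm elsewhere); its top is free.
- jig: The jig, screwed to the table: plywood base 320 x 220 x 12 mm (along x, y, z); origin at the centre of its underside, axes as wheel_axle, whose axle stands at x = -80 mm. At x = 115 mm is the face of the fence, a dark wooden block 20 x 100 mm, top 62 mm above the table.
- wheel (a joint): Angle of the wheel in rad, 0 to 4.5 (stops at both ends). It grows when the wheel's top rolls along +x of wheel_axle (towards the fence), and the jaw follows 10 mm per rad in the same +x direction. The wheel is stiff (about 1.5 N at the rim) and stays where it is left; it can be rolled back.
- jaw: Sliding jaw, an aluminium block 25 x 100 x 60 mm with a wooden face to the fence. Origin at the centre of its underside, 13 mm above the table; axes as wheel_axle; starts 113 to 121 mm from the axle along x, can go on to 158 mm. It carries the pointer and a steel rack bar (10 mm square, top 70 mm above the table, 33 to 43 mm to the +y side of the wheel's middle) that runs back past the wheel.
- pointer (a point): The orange pointer, a bar 4 mm wide along x and 40 mm long along y, on the -y side of the jaw, 25 mm above the table at its top; the point is at the pointer's middle in x, 80 mm to the -y side of the jaw's middle.
- green_mark (a point): Middle of the green band (10 mm wide along x, 34 mm long along y) across the black gauge plate (40 x 34 x 6 mm) fixed on the white scale strip beside the jaw, under the pointer's path; axes as wheel_axle. The pointer is inside the band when its middle is within 3 mm of this point along x. At the start the pointer is 12 to 32 mm short of it.
- sanding_block: Loose green and black sanding block, 70 x 45 x 26 mm, on the jig's base beside the wheel on the -y side; origin at the centre of its underside.
- glue_bottle: Loose white glue bottle, 58 mm across, 150 mm tall, with an orange cap; origin at the centre of its underside.
- paint_can: Loose yellow paint can, 86 mm across, 100 mm tall; origin at the centre of its underside.
- game_board: Loose dark wooden board of nine compartments, 130 x 130 x 18 mm; origin at the centre of its underside.

How it is judged (in metres and radians):
At the end, for the whole second after the job is handed in: The middle of the orange pointer stands within 3 mm of the middle of the green band (the pointer lies inside the band), the wheel is at rest (x of pointer in the frame of green_mark between -0.003 and 0.003 m and velocity of joint wheel between -0.05 and 0.05 rad/s); the robot touches nothing.
It fails at once if the jaw (or its rack or pointer) is pushed directly by the robot, with more than 3 N (contact force between any of the fingers, the arm and jaw above 3 N).
It fails at once if the sanding block, glue bottle, paint can or game board is lifted or shifted by more than 15 mm (distance of any of sanding_block, glue_bottle, paint_can, game_board from where it was at the start of the episode above 0.015 m).
It fails at once if the glue bottle or paint can is tipped over (angle between any of glue_bottle, paint_can's own z axis and vertical above 0.5 rad).
It also fails if it takes over 48 s, if anything falls off the work surface, if the arm or the gripper's body presses on something with over 40 N, if the wrist force passes 120 N, or if a joint passes its speed limit or range.

## Working session

There is one attempt and no reset: what is moved stays moved. The work goes in short steps, Python scripts to look and compute and a shell command to move; the robot and the scene stay as the last step left them, time stands still between calls to the robot, and variables do not carry over. Pictures are saved under pics/ and viewed, at most 10 in all, crops included, and the job is handed in when it is done.

```bash
mkdir -p pics; cat > h.py <<'E'
import numpy as np, cv2
from plant import bot
def snap(n,f):
    p=bot.camera_params(n); im=bot.capture(n); cv2.imwrite(f'pics/{f}.png',im); return im,p
def ray(p,u,v,z):
    f=240/np.tan(np.radians(p['fovy'])/2); T=np.array(p['camera_from_world']); R=T[:3,:3]
    d=R.T@np.array([(u-p['cx'])/f,(v-p['cy'])/f,1]); c=-R.T@T[:3,3]
    return c+d*(z-c[2])/d[2]
def proj(p,X):
    f=240/np.tan(np.radians(p['fovy'])/2); T=np.array(p['camera_from_world']); q=T[:3,:3]@np.array(X)+T[:3,3]
    return p['cx']+f*q[0]/q[2],p['cy']+f*q[1]/q[2]
E
python3 - <<'E'
from h import *
snap('scene','s0'); im,p=snap('top','t0')
print(p); print(bot.get_obs())
E
```

```text
{'fovy': 46.27124110759576, 'cx': 318.48336980147445, 'cy': 242.11853348846904, 'camera_from_world': array([[-2.82062821e-02, -9.99601175e-01, -1.37724241e-03,
         8.80117820e+01],
       [-9.87178069e-01,  2.80722320e-02, -1.57135003e-01,
         5.42461550e+02],
       [ 1.57110996e-01, -3.07261071e-03, -9.87576171e-01,
         8.67231284e+02],
       [ 0.00000000e+00,  0.00000000e+00,  0.00000000e+00,
         1.00000000e+00]])}
{'time': 0.1, 'joint_positions': array([ 1.03201328e+00,  3.42661150e-01,  1.52489457e+00, -4.47975391e-06,
        1.27539488e+00, -1.46010406e-01]), 'dq': array([-0.00087662, -0.00020691, -0.00032765, -0.00055369,  0.00133284,
       -0.00080588]), 'tau': array([ 1.33533573e-03, -4.32005167e+01, -2.44693208e+01,  7.18994904e-02,
        5.26806596e-02, -4.16018929e-05]), 'tool_pos': array([200.7608169 , 484.74460264, 243.11963334]), 'tcp_rot': array([-3.14024854e+00, -1.93331484e-04,  2.74882119e+00]), 'contact_force': array([-0.17666876,  0.2632491 , -0.18417112]), 'moment': array([-0.03388328,  0.01778728,  0.0377415 ]), 'finger_force': 0.0, 'grip_width': 91.76969083149955}
```

View pics/t0.png

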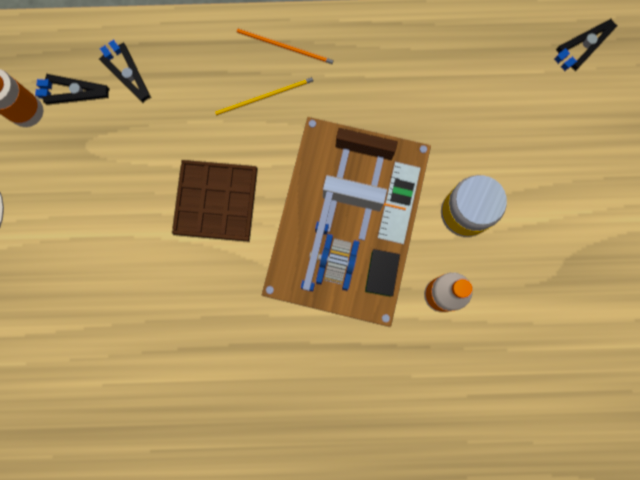

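View pics/s0.png

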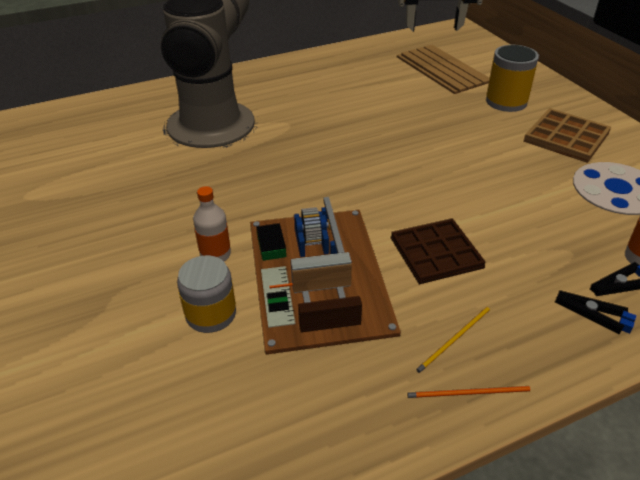

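The top view shows the jig with its screws at about (312,124), (424,149), (386,318) and (269,290). The wheel is near (338,260), the pointer near (396,207) and the green band near (403,191). I'll enlarge it.

```bash
python3 - <<'E'
from h import *
im=cv2.imread('pics/t0.png'); p=bot.camera_params('top')
a=cv2.resize(im[225:305,295:375],None,fx=5,fy=5,interpolation=cv2.INTER_CUBIC)
b=cv2.resize(im[155:235,355:435],None,fx=5,fy=5,interpolation=cv2.INTER_CUBIC)
cv2.imwrite('pics/c0.png',np.hstack([a,b]))
# jig fit from outer corners of the base (top z=12)
px=[(308,117.5),(431,147),(391,326),(263,295)]
W=np.array([ray(p,u,v,12)[:2] for u,v in px]); print(W)
print([np.linalg.norm(W[i]-W[(i+1)%4]) for i in range(4)], W.mean(0))
d=(W[0]+W[1]-W[2]-W[3]);yaw=np.arctan2(d[1],d[0]);print('yaw',yaw)
x=np.array([np.cos(yaw),np.sin(yaw)]);C=W.mean(0);print('axle',C-80*x, proj(p,[*(C-80*x),84]))
E
```

```text
[[ 769.34560977   84.54404998]
 [ 709.94924839 -125.84426258]
 [ 407.30041775  -42.21866219]
 [ 463.85849725  166.61777536]]
[np.float64(218.611915978686), np.float64(313.9897382540469), np.float64(216.35959420747673), np.float64(316.3202053533173)] [587.61344329  20.77472514]
yaw -0.26601337614190695
axle [510.42731587  41.80569596] (np.float64(339.0904600175183), np.float64(259.3744807675064))
```

View pics/c0.png

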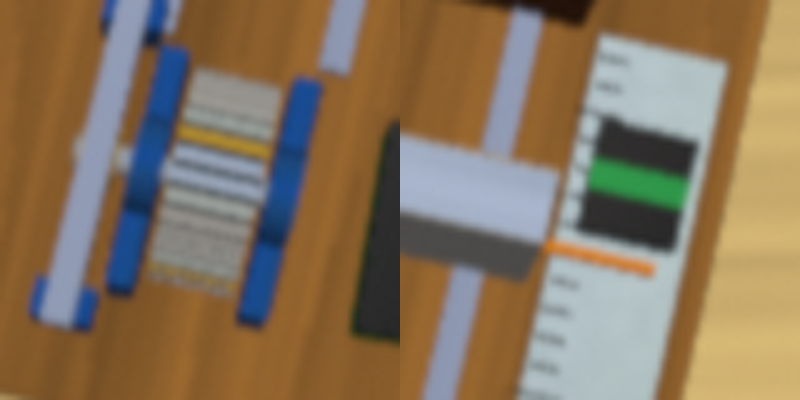

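The crop shows the pointer's middle at about (395,206.6), the green band's middle at (402.6,191.8) and the wheel's middle at about (338,260.6). I'll work out the gap while moving above the wheel with the gripper closing.

```bash
python3 - <<'E'
from h import *
p=bot.camera_params('top'); x=np.array([np.cos(.266),-np.sin(.266)]);C=np.array([587.6,20.8])
y=np.array([-x[1],x[0]])
P=ray(p,395,206.6,25)[:2]; 
for z in(18,21): G=ray(p,402.6,191.8,z)[:2]; print((G-P)@x)
print('ptr in jig',(P-C)@x,(P-C)@y); W=ray(p,338,260.6,78)[:2]; print('wheel',W,(W-C)@x,(W-C)@y)
E
R='x'; python3 -m pendant '[[[0.49,-0.73,0],[0,0,-0.6],-1],[[0.49,-0.73,0],[0,0,-0.6],-1],[[0.49,-0.73,0],[0,0,-0.6],-1],[[0.49,-0.73,0],[0,0,-0.6],-1],[[0.49,-0.73,0],[0,0,-0.6],-1],[[0.49,-0.73,0],[0,0,-0.6],-1],[[0.49,-0.73,0],[0,0,-0.6],-1],[[0.49,-0.73,0],[0,0,-0.6],-1],[[0.49,-0.73,0],[0,0,-0.6],-1],[[0.49,-0.73,0],[0,0,-0.6],-1]]'
python3 -m pendant '[[[0.49,-0.73,0],[0,0,-0.6],-1],[[0.49,-0.73,0],[0,0,-0.6],-1],[[0.49,-0.73,0],[0,0,-0.6],-1],[[0.49,-0.73,0],[0,0,-0.6],-1],[[0.49,-0.73,0],[0,0,-0.6],-1],[[0.49,-0.73,0],[0,0,-0.6],-1],[[0.49,-0.73,0],[0,0,-0.6],-1],[[0.49,-0.73,0],[0,0,-0.6],-1],[[0.49,-0.73,0],[0,0,-0.6],-1],[[0.49,-0.73,0],[0,0,-0.6],-1]]'
```

```text
29.75389943767321
28.910773423190076
ptr in jig 36.195150797421476 -70.57123475968282
wheel [509.32368644  43.32397856] -81.44431765939594 1.1549870739424268
time: 0.93
tool_pos: [348.3, 264.8, 243.5]
tcp_rot: [-3.141, 0.0, 2.025]
contact_force: [0.3, 0.9, -0.3]
grip_width: 29.5
finger_force: 0.0
time: 1.77
tool_pos: [495.3, 45.8, 243.4]
tcp_rot: [-3.141, 0.0, 1.305]
contact_force: [1.4, -0.3, -0.3]
grip_width: 0.6
finger_force: 0.0
```

```bash
python3 -m pendant '[[[0,0,-0.5],[0,0,0],-1],[[0,0,-0.5],[0,0,0],-1],[[0,0,-0.5],[0,0,0],-1],[[0,0,-0.5],[0,0,0],-1],[[0,0,-0.5],[0,0,0],-1],[[0,0,-0.5],[0,0,0],-1],[[0,0,-0.5],[0,0,0],-1],[[0,0,-0.5],[0,0,0],-1],[[0,0,-0.5],[0,0,0],-1],[[0,0,-0.1],[0,0,0],-1]]'
python3 - <<'E'
from h import *
im,p=snap('scene','s1'); cv2.imwrite('pics/c1.png',cv2.resize(im[130:330,220:420],None,fx=3,fy=3,interpolation=cv2.INTER_CUBIC))
E
```

```text
time: 2.6
tool_pos: [493.3, 47.1, 103.4]
tcp_rot: [-3.137, 0.001, 1.309]
contact_force: [-0.8, 0.1, 0.1]
grip_width: 0.5
finger_force: 0.0
```

View pics/c1.png

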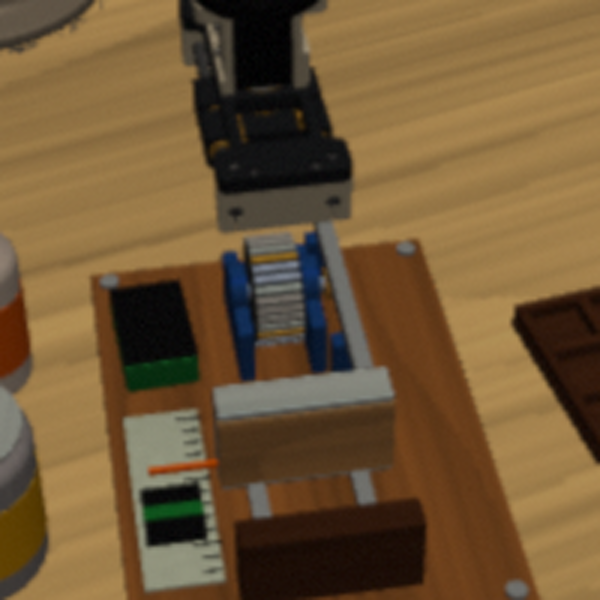

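The crop shows the gripper body's end, which hides the fingers right above the wheel. The pointer is short of the green band and nothing has been disturbed. Next I'll feel for contact.

```bash
python3 -m pendant '[[[0,0,-0.03],[0,0,0],-1],[[0,0,-0.03],[0,0,0],-1],[[0,0,-0.03],[0,0,0],-1],[[0,0,0],[0,0,0],-1],[[0,0,0],[0,0,0],-1],[[0,0,0],[0,0,0],-1],[[0,0,0],[0,0,0],-1],[[0,0,0],[0,0,0],-1],[[0,0,0],[0,0,0],-1],[[0,0,0],[0,0,0],-1]]'
python3 -c "
from h import *
p=bot.camera_params('scene')
print(proj(p,[510,42,84]),proj(p,[495,46,84]))"
```

```text
time: 3.48
tool_pos: [495.0, 47.0, 103.1]
tcp_rot: [3.141, -0.0, 1.309]
contact_force: [0.6, -0.0, 1.0]
grip_width: 0.5
finger_force: 0.0
(np.float64(309.12842059375555), np.float64(210.60116958409446)) (np.float64(307.84840247340395), np.float64(205.32142102001882))
```

```bash
python3 -m pendant '[[[0,0,-0.03],[0,0,0],-1],[[0,0,-0.03],[0,0,0],-1],[[0,0,-0.03],[0,0,0],-1],[[0,0,0],[0,0,0],-1],[[0,0,0],[0,0,0],-1],[[0,0,0],[0,0,0],-1],[[0,0,0],[0,0,0],-1],[[0,0,0],[0,0,0],-1],[[0,0,0],[0,0,0],-1],[[0,0,0],[0,0,0],-1]]'
```

```text
time: 4.32
tool_pos: [495.0, 47.0, 100.4]
tcp_rot: [3.141, -0.0, 1.309]
contact_force: [0.3, -0.5, 0.3]
grip_width: 0.5
finger_force: 0.0
```

```bash
python3 -m pendant '[[[0,0,-0.03],[0,0,0],-1],[[0,0,-0.03],[0,0,0],-1],[[0,0,0],[0,0,0],-1],[[0,0,0],[0,0,0],-1],[[0,0,0],[0,0,0],-1],[[0,0,0],[0,0,0],-1],[[0,0,0],[0,0,0],-1],[[0,0,0],[0,0,0],-1],[[0,0,0],[0,0,0],-1],[[0,0,0],[0,0,0],-1]]'
```

```text
time: 5.15
tool_pos: [494.9, 47.0, 98.5]
tcp_rot: [3.141, 0.0, 1.309]
contact_force: [0.2, -0.0, 0.4]
grip_width: 0.5
finger_force: 0.0
```

```bash
python3 -m pendant '[[[0.064,-0.018,0],[0,0,0],-1],[[0.064,-0.018,0],[0,0,0],-1],[[0.064,-0.018,0],[0,0,0],-1],[[0.064,-0.018,0],[0,0,0],-1],[[0.064,-0.018,0],[0,0,0],-1],[[0.064,-0.018,0],[0,0,0],-1],[[0,0,0],[0,0,0],-1],[[0,0,0],[0,0,0],-1],[[0,0,0],[0,0,0],-1],[[0,0,0],[0,0,0],-1]]'
```

```text
time: 5.98
tool_pos: [508.0, 43.5, 100.6]
tcp_rot: [3.137, -0.001, 1.309]
contact_force: [-2.8, -0.7, 14.2]
grip_width: 0.3
finger_force: 8.2
```

```bash
python3 -m pendant '[[[0.064,-0.018,0],[0,0,0],-1],[[0.064,-0.018,0],[0,0,0],-1],[[0.064,-0.018,0],[0,0,0],-1],[[0.064,-0.018,0],[0,0,0],-1],[[0.064,-0.018,0],[0,0,0],-1],[[0.064,-0.018,0],[0,0,0],-1],[[0.064,-0.018,0],[0,0,0],-1],[[0,0,0],[0,0,0],-1],[[0,0,0],[0,0,0],-1],[[0,0,0],[0,0,0],-1]]'
python3 - <<'E'
from h import *
snap('scene','s2'); snap('top','t2')
a=cv2.imread('pics/s2.png')[220:330,240:320];b=cv2.imread('pics/t2.png')[155:265,355:435]
cv2.imwrite('pics/c2.png',cv2.resize(np.hstack([a,b]),None,fx=5,fy=5,interpolation=cv2.INTER_CUBIC))
E
```

```text
time: 6.82
tool_pos: [522.0, 39.7, 100.1]
tcp_rot: [3.136, -0.001, 1.309]
contact_force: [1.2, 0.5, 7.3]
grip_width: 0.9
finger_force: 4.7
```

View pics/c2.png

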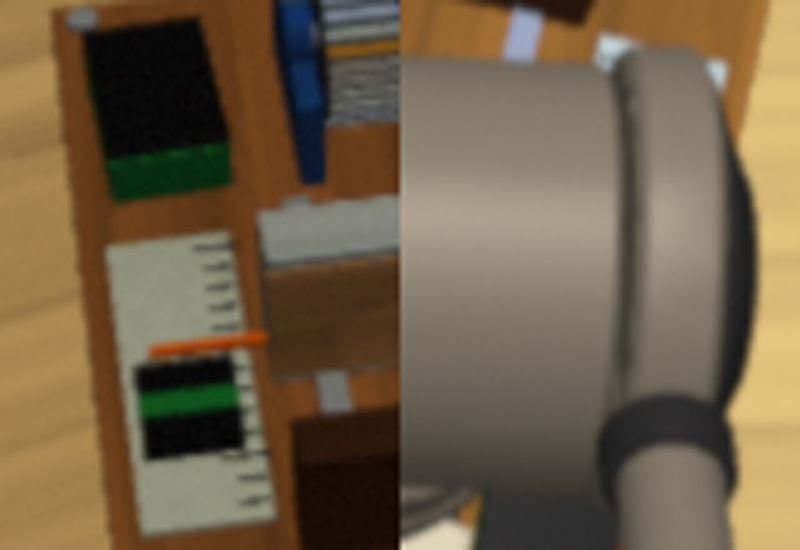

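The jaw moved: in the scene view the pointer is at (281,289) and the green band at (278,300.2), but the top view is blocked by the arm.

```bash
cat >> h.py <<'E'
X=np.array([np.cos(.266),-np.sin(.266)])
def gap(p,pt,g,z=20): return (ray(p,*g,z)[:2]-ray(p,*pt,25)[:2])@X
def auto(f):
    # orange pointer / green band centroids near the gauge, in the scene camera
    im,p=snap('scene',f); h=cv2.cvtColor(im,cv2.COLOR_BGR2HSV); m=np.zeros(h.shape[:2],np.uint8); m[265:325,258:298]=1
    o=cv2.inRange(h,(4,150,120),(14,255,255))*m; g=cv2.inRange(h,(50,120,60),(75,255,255))*m
    c=lambda a:(lambda M:(M['m10']/M['m00'],M['m01']/M['m00']))(cv2.moments(a))
    po,gr=c(o),c(g); return po,gr,gap(p,po,gr,18),gap(p,po,gr,20)
E
python3 - <<'E'
from h import *
p=bot.camera_params('scene')
print(gap(p,(280,286),(277.3,300)),gap(p,(281,289),(278,300.2)),auto('s3'))
E
```

```text
26.73895204295393 20.091182259146994 ((281.5964912280702, 288.49122807017545), (277.0, 299.5), np.float64(17.392164546044086), np.float64(19.23879408100097))
```

```bash
python3 -m pendant '[[[0,0,0.2],[0,0,0],-1],[[0,0,0.2],[0,0,0],-1],[[-0.42,0.115,0],[0,0,0],-1],[[-0.42,0.115,0],[0,0,0],-1],[[0,0,0],[0,0,0],-1],[[0,0,-0.15],[0,0,0],-1],[[0,0,-0.15],[0,0,0],-1],[[0,0,-0.1],[0,0,0],-1],[[0,0,0],[0,0,0],-1],[[0,0,0],[0,0,0],-1]]'
python3 -m pendant '[[[0.1,-0.027,0],[0,0,0],-1],[[0.1,-0.027,0],[0,0,0],-1],[[0.1,-0.027,0],[0,0,0],-1],[[0.1,-0.027,0],[0,0,0],-1],[[0.1,-0.027,0],[0,0,0],-1],[[0.1,-0.027,0],[0,0,0],-1],[[0.1,-0.027,0],[0,0,0],-1],[[0.1,-0.027,0],[0,0,0],-1],[[0.06,-0.016,0],[0,0,0],-1],[[0,0,0],[0,0,0],-1]]'
python3 -c "
from h import *
print(auto('s4'))"
```

```text
time: 7.8
tool_pos: [494.9, 46.8, 98.1]
tcp_rot: [-3.141, 0.0, 1.309]
contact_force: [0.2, 0.0, -0.2]
grip_width: 0.5
finger_force: 0.0
time: 8.63
tool_pos: [522.5, 39.4, 99.9]
tcp_rot: [3.137, -0.0, 1.309]
contact_force: [0.3, -0.8, 6.6]
grip_width: 0.7
finger_force: 3.7
((282.4807692307692, 291.5576923076923), (277.0, 299.5), np.float64(10.03807169418916), np.float64(11.884701229146044))
```

Each stroke gains about 7.4 mm, and about 11 mm remains, so I'll do another stroke.

```bash
python3 -m pendant '[[[0,0,0.2],[0,0,0],-1],[[0,0,0.2],[0,0,0],-1],[[-0.42,0.115,0],[0,0,0],-1],[[-0.42,0.115,0],[0,0,0],-1],[[0,0,0],[0,0,0],-1],[[0,0,-0.15],[0,0,0],-1],[[0,0,-0.15],[0,0,0],-1],[[0,0,-0.1],[0,0,0],-1],[[0,0,0],[0,0,0],-1],[[0,0,0],[0,0,0],-1]]'
python3 -m pendant '[[[0.1,-0.027,0],[0,0,0],-1],[[0.1,-0.027,0],[0,0,0],-1],[[0.1,-0.027,0],[0,0,0],-1],[[0.1,-0.027,0],[0,0,0],-1],[[0.1,-0.027,0],[0,0,0],-1],[[0.1,-0.027,0],[0,0,0],-1],[[0.1,-0.027,0],[0,0,0],-1],[[0.1,-0.027,0],[0,0,0],-1],[[0.06,-0.016,0],[0,0,0],-1],[[0,0,0],[0,0,0],-1]]'
python3 - <<'E'
from h import *
print(auto('s5'))
cv2.imwrite('pics/c5.png',cv2.resize(cv2.imread('pics/s5.png')[260:325,250:310],None,fx=9,fy=9,interpolation=cv2.INTER_CUBIC))
E
```

```text
time: 9.52
tool_pos: [495.5, 46.7, 98.2]
tcp_rot: [-3.141, 0.0, 1.309]
contact_force: [-0.1, -0.1, 0.4]
grip_width: 0.5
finger_force: 0.0
time: 10.35
tool_pos: [523.0, 39.3, 99.8]
tcp_rot: [3.138, -0.0, 1.309]
contact_force: [0.6, -0.1, 6.2]
grip_width: 0.7
finger_force: 3.4
((282.6530612244898, 295.1020408163265), (276.5076923076923, 299.89230769230767), np.float64(2.623173726675137), np.float64(4.467826024456816))
```

View pics/c5.png

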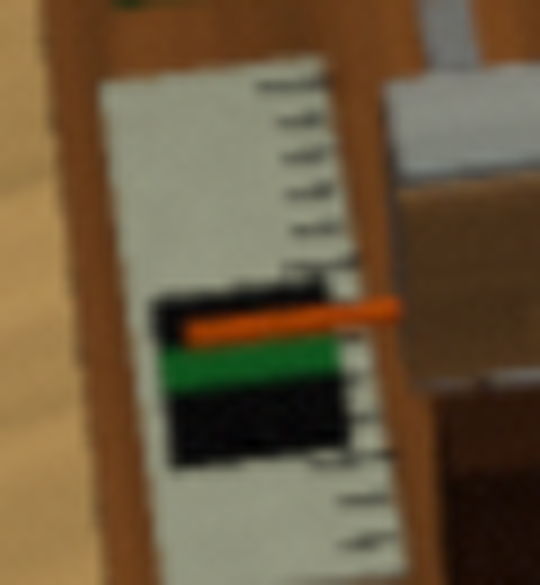

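The pointer overlaps the near edge of the green band, with about 3.5 mm to go. I'll do a short 11 mm stroke from the middle of the wheel top, then lift and back off to look from the top camera.

```bash
python3 -m pendant '[[[0,0,0.2],[0,0,0],-1],[[0,0,0.2],[0,0,0],-1],[[-0.26,0.07,0],[0,0,0],-1],[[-0.26,0.07,0],[0,0,0],-1],[[0,0,0],[0,0,0],-1],[[0,0,-0.15],[0,0,0],-1],[[0,0,-0.15],[0,0,0],-1],[[0,0,-0.1],[0,0,0],-1],[[0,0,0],[0,0,0],-1],[[0,0,0],[0,0,0],-1]]'
python3 -m pendant '[[[0.071,-0.019,0],[0,0,0],-1],[[0.071,-0.019,0],[0,0,0],-1],[[0.071,-0.019,0],[0,0,0],-1],[[0.071,-0.019,0],[0,0,0],-1],[[0.071,-0.019,0],[0,0,0],-1],[[0,0,0],[0,0,0],-1],[[0,0,0],[0,0,0],-1],[[0,0,0.2],[0,0,0],-1],[[0,0,0.5],[0,0,0],-1],[[0,0,0.8],[0,0,0],-1]]'
python3 -m pendant '[[[0,0,0.8],[0,0,0],-1],[[0,0,0.8],[0,0,0],-1],[[0,0,0.8],[0,0,0],-1],[[-0.3,0.9,0.3],[0,0,0],-1],[[-0.3,0.9,0],[0,0,0],-1],[[-0.3,0.9,0],[0,0,0],-1],[[-0.3,0.9,0],[0,0,0],-1],[[-0.3,0.9,0],[0,0,0],-1],[[-0.3,0.9,0],[0,0,0],-1],[[-0.3,0.9,0],[0,0,0],-1]]'
python3 - <<'E'
from h import *
print(auto('s6')); snap('top','t6')
a=cv2.imread('pics/s6.png')[260:325,250:310];b=cv2.imread('pics/t6.png')[165:230,375:435]
cv2.imwrite('pics/c6.png',cv2.resize(np.hstack([a,b]),None,fx=6.6,fy=6.6,interpolation=cv2.INTER_CUBIC))
E
```

```text
time: 11.23
tool_pos: [507.2, 43.8, 100.6]
tcp_rot: [3.137, -0.0, 1.309]
contact_force: [-3.1, -1.4, 20.6]
grip_width: 0.2
finger_force: 10.0
time: 12.07
tool_pos: [514.6, 41.3, 141.7]
tcp_rot: [-3.136, 0.001, 1.309]
contact_force: [-0.4, -1.3, -0.3]
grip_width: 0.3
finger_force: 0.0
time: 12.9
tool_pos: [452.4, 231.4, 223.9]
tcp_rot: [-3.141, 0.001, 1.309]
contact_force: [0.5, 0.3, -0.1]
grip_width: 0.3
finger_force: 0.0
((282.6666666666667, 296.8666666666667), (275.1515151515151, 300.6060606060606), np.float64(-0.1563283571040096), np.float64(1.6850792089786573))
```

View pics/c6.png

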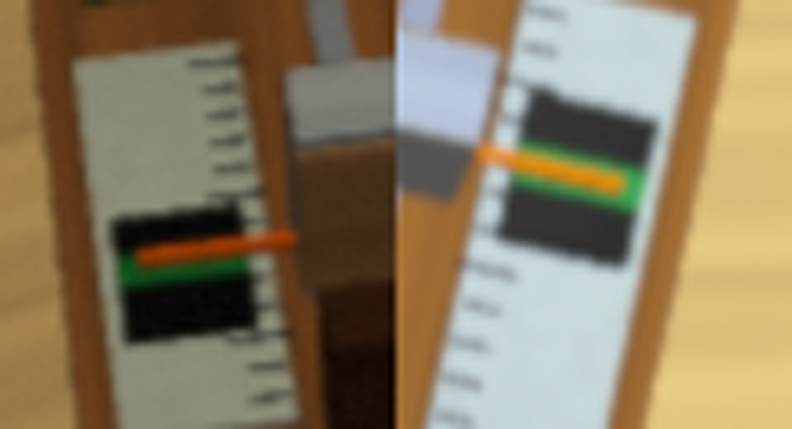

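In the top view the pointer lies inside the green band, nearly centred. I'll make one numeric check, using the unobstructed green band from the first pictures.

```bash
python3 - <<'E'
from h import *
def cen(f,lo,hi,y0,y1,x0,x1):
    h=cv2.cvtColor(cv2.imread(f'pics/{f}.png'),cv2.COLOR_BGR2HSV)[y0:y1,x0:x1]
    M=cv2.moments(cv2.inRange(h,lo,hi),True); return x0+M['m10']/M['m00'],y0+M['m01']/M['m00']
O=((4,150,120),(20,255,255));Gr=((50,110,50),(75,255,255))
for n,a,b,box in(('top','t0','t6',(165,230,375,435)),('scene','s0','s6',(265,325,258,298))):
    p=bot.camera_params(n); g=cen(a,*Gr,*box); o=cen(b,*O,*box); o0=cen(a,*O,*box)
    print(n,g,o,[(round(gap(p,o0,g,z),2),round(gap(p,o,g,z),2)) for z in(18,20)])
print(bot.get_obs()['dq'].round(3))
E
```

```text
top (402.1515151515151, 191.3181818181818) (397.2746365105008, 198.41680129240711) [(np.float64(6.68), np.float64(15.82)), (np.float64(6.11), np.float64(15.25))]
scene (277.2530120481928, 299.5421686746988) (278.125, 299.0892857142857) [(np.float64(16.9), np.float64(-5.69)), (np.float64(18.75), np.float64(-3.84))]
[-0.065 -0.003  0.005 -0.035 -0.004 -0.06 ]
```

```bash
python3 - <<'E'
from h import *
pt=bot.camera_params('top');ps=bot.camera_params('scene')
for z in(18,20): print(z,gap(pt,(401.06,191.36),(402.15,191.32),z),gap(pt,(409,192.9),(402.15,191.32),z),gap(ps,(282.67,296.87),(277.25,299.54),z))
E
```

```text
18 2.4691852011181314 1.9312141655008057 -1.9790073057066075
20 1.9057257193693282 1.3677546837520032 -0.13280550933852334
```

The two views differ by about 1.5 mm, so I'll take a close look with the wrist camera.

```bash
python3 - <<'E'
from h import *
p=bot.camera_params('wrist');T=p['camera_from_world'];R=T[:3,:3];print(-R.T@T[:3,3],R[2],p['fovy'],proj(p,[630,-72,20]),bot.get_obs()['tool_pos'])
E
```

```text
[472.55834586 314.38918188 365.29962922] [-0.0801303  -0.29702769 -0.95150076] 71.07685088608356 (np.float64(520.9048503232851), np.float64(401.35133086559995)) [451.61075065 233.27197494 223.87924096]
```

```bash
python3 -m pendant '[[[0.43,-0.82,0],[0,0,0],-1],[[0.43,-0.82,0],[0,0,0],-1],[[0.43,-0.82,0],[0,0,0],-1],[[0.43,-0.82,0],[0,0,0],-1],[[0.43,-0.82,0],[0,0,0],-1],[[0.43,-0.82,0],[0,0,0],-1],[[0.43,-0.82,0],[0,0,0],-1],[[0.43,-0.82,0],[0,0,0],-1],[[0.43,-0.82,0],[0,0,0],-1],[[0.43,-0.82,0],[0,0,0],-1]]'
python3 -m pendant '[[[0.43,-0.82,0],[0,0,0],-1],[[0.43,-0.82,0],[0,0,0],-1],[[0.43,-0.82,-0.3],[0,0,0],-1],[[0,0,-0.3],[0,0,0],-1],[[0,0,-0.3],[0,0,0],-1],[[0,0,0],[0,0,0],-1],[[0,0,0],[0,0,0],-1],[[0,0,0],[0,0,0],-1],[[0,0,0],[0,0,0],-1],[[0,0,0],[0,0,0],-1]]'
python3 - <<'E'
from h import *
im,p=snap('wrist','w7'); u,v=proj(p,[630,-72,20]); print(u,v)
T=p['camera_from_world'];R=T[:3,:3];print(-R.T@T[:3,3])
u,v=int(u),int(v);x0,y0=max(0,min(540,u-50)),max(0,min(380,v-50));print(x0,y0)
cv2.imwrite('pics/c7.png',cv2.resize(im[y0:y0+100,x0:x0+100],None,fx=6,fy=6,interpolation=cv2.INTER_CUBIC))
E
```

```text
time: 13.83
tool_pos: [582.4, -17.9, 223.8]
tcp_rot: [-3.141, 0.0, 1.308]
contact_force: [1.0, -0.7, -0.1]
grip_width: 0.7
finger_force: 0.0
time: 14.67
tool_pos: [621.0, -88.9, 198.4]
tcp_rot: [3.14, 0.0, 1.31]
contact_force: [-0.2, 0.3, 0.2]
grip_width: 0.2
finger_force: 0.0
329.81610130617014 198.75541989338677
[641.78914834  -7.7062307  339.77895006]
279 148
```

View pics/c7.png

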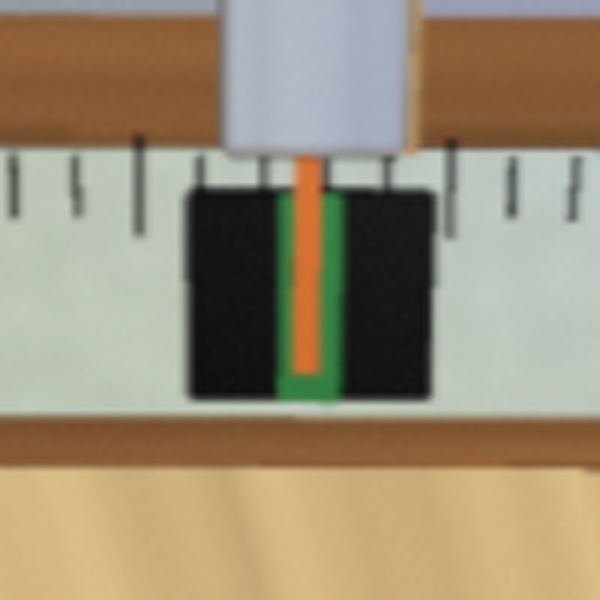

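The wrist view, from almost straight above, shows the pointer at crop column 306.5 and the band's middle at 310.5. At about 6.2 px/mm the pointer is 0.6 mm short of the middle, well inside the band. The hand is clear, so I'll hand in.

```bash
python3 -c "
from plant import bot
print(bot.close_job())"
```

```text
the job is handed in; nothing more can be done
None
```

The job is handed in with the jaw's pointer inside the green band, about 0.6 mm short of its middle by the last wrist-camera view, and the hand clear; the hand-in call returned no verdict.

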